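# Set the plate warmer's selector

### The job

Set the plate warmer to the green mark: turn its selector so that the white pointer goes to the green mark by the shorter way round (never past the orange mark), then feel for the notch near the mark with light pressure and push the selector fully down into it. Never force it down or sideways, leave the crockery where it is, and let go at the end.

Things in the scene. Friction and masses are not known exactly. Their poses are not given: they have to be found in the camera images.
- selector (a joint): Rotation of the selector (rad) about its vertical axis, growing counter-clockwise seen from above. It turns endlessly, without stops, and the reading goes on counting over full turns (it may start at more than 6.28); its zero has no meaning. About 0.12 N m of friction resists it and it stays where it is left.
- cap (a joint): Push-down of the selector (m): 0 raised, 0.008 fully home. About 4 N of friction resists, no return spring, stays where left. A hidden key, 30 mm from the axis under the pointer, meets a ring within the first 1 mm (the ring gives about 1 mm per 15 N) unless over a notch. The key must not press on the ring or a notch's side with over 25 N. Once home, the selector cannot turn.
- selector_grip (a point): Point on the selector's axis, 10 mm below the top of its grip bar. The selector is a black disc of 72 mm diameter with an upright bar across it, 56 mm long, 14 mm thick and 36 mm tall, to be pinched across its thickness from above; the disc's top is 26 mm below this point. Own x runs along the bar towards the pointer, z up. It goes down with the selector by up to 8 mm.
- pointer_tip (a point): Tip of the white pointer, on the rim of the selector's disc, 48 mm from the axis in the direction of the grip's own x; the top of the bar has a white stripe on the same side.
- green_spot (a point): Top centre of the green mark: flat bright green disc, 16 mm across, 3 mm thick, fixed on the warmer's top 65 to 71 mm from the selector's axis. The target. Its notch lies up to 0.3 rad to either side of the direction from the axis to the mark, so it is to be found by feel; within about 0.06 rad of the notch's middle the selector goes down the whole 8 mm.
- orange_spot (a point): Top centre of the orange mark, a flat disc like the green one, roughly opposite it across the axis; which of the two is where changes. It has a notch too. The pointer must not come to it or pass over it, which the longer way round would do.
- warmer: The plate warmer: a heavy, fixed white box of 210 x 370 mm with its top 86 mm above the work surface. Origin on the work surface under the selector's axis, z up, x square to a long side; the box reaches 105 mm to either side along x, 95 mm along +y and 275 mm along -y. A black hot plate is at its -y end.
- bowl_center (a point): Cream bowl with orange dots, 156 mm across, 50 mm tall, standing on the hot plate; point half-way up on its axis. Leave it alone.
- mug_center (a point): Olive-green mug, 76 mm across, 90 mm tall, on the counter beside the warmer; point half-way up on its axis. Leave it alone.
- casserole_center (a point): White rectangular oven dish, 100 x 180 x 50 mm, on the counter behind the warmer; point at its centre. Leave it alone.

How it is judged:
By the outcome, as a careful person would: the job done as asked, in the order asked, and still so for the second after the job is handed in, with the robot touching nothing.
It also fails if it takes over 64 s, if anything falls off the work surface, if the arm or the gripper's body presses on something with over 40 N, if the wrist force passes 120 N, or if a joint passes its speed limit or range.

### The arm

A 6-joint arm with a two-finger parallel gripper is mounted at the origin on the work surface. World frame = base frame: x ahead of the robot, y to its left, z up, the work surface at z = 0. Lengths are in m, angles in rad, forces in N, time in s.
With the tool pointing down it reaches from about 0.35 to 1 m from the base axis. Payload 7.1 kg.
Tool frame: the origin (TCP) lies midway between the tips of the shut fingers; the grasp point (between the pads) lies arm.tcp_to_grasp behind it (arm.tcp_to_grasp is the distance from the TCP to the grasp point, in m); x points along the fingers, z is the direction in which the jaws open and shut, and the axes are right-handed (so a half turn about x gives the same grasp; the last joint's range is limited). The gripper opens to 85 mm and grips with 20 to 120 N. Pads are 22 mm wide; open, the fingers measure 114 mm over their backs; the gripper's body (76 mm by 85 mm) begins 54 mm behind the grasp point. The pads swing forward as they close: fully open they stand 13 mm farther back than shut.
Start: joints at [1.162, 0.423, 1.63, -0, 1.089, -0.019], TCP at [0.237, 0.578, 0.231] pointing down, gripper open.
Joint ranges: [-3, 3], [-0.9, 2.11], [0.09, 2.58], [-1.31, 4.45], [0.11, 2.69], [-2.54, 2.54]. Speed limits (rad/s): [2.39, 2.39, 3.01, 3.14, 3.14, 3.14].

### API

Orientations are given as a 3x3 rotation matrix whose columns are the frame's x, y, z axes.
In Python, from station import get_obs, vision, order, arm gives the robot as it stands.
- The arm moves only by the tool carry_out, never from a script. Its argument "steps" is a list of rows, each a list of 3 entries, a list of its own where there are three numbers: the turn, a rotation vector about the tool's x, y, z normalised to -1 to 1, where 1 is pi rad, then the shift along the tool's x, y, z normalised to -1 to 1, where 1 is 0.075 m, then the closure, from -1 (fully open) to 1 (shut). In form: [[[rx, ry, rz], [dx, dy, dz], jaw], ...]. A call has 1 to 10 rows; each row shifts and turns the commanded pose from where the row before left it, along the tool's axes as they then stand; what a row does not reach is not made up. A row lasts 1/8 s, in which the tool goes at most 62.5 mm and 10.7 degrees, less where a joint would pass 70% of its speed; a pose out of reach is approached as far as the arm can. A call with a number of a shift or a turn outside -1 to 1 is refused whole. A call with a gripper value outside its range is refused whole. The fingers move at their own pace and stop on an object; "grip_force" is the grip in N (left out, the last holds). Time passes only in rows, so rows that do not move let the fingers close. It gives the time, the measured TCP pose, the force and the opening at its end, in the units of the state.
- get_obs(): the state, without advancing time (a new reading comes with each control period).
- vision.grab_frame(name): name is "scene" or "top" or "wrist"; returns (picture, depth): 420x560x3 uint8, red, green, blue; 420x560 float32, m along the optical axis (not along the pixel's ray), 0 where there is no reading.
- vision.camera_model(name): a dict with "K" (3x3 intrinsics, pixels), "rvec" (rotation vector, rad) and "tvec" (3), from world to camera coordinates, as OpenCV has them. Camera axes: x right, y down, z forward; pixel columns grow to the right and rows downward; lengths in m; the calibration is good to about 2 mm. A picture is of the moment at which its call begins: read the wrist's pose just before it. camera_model takes no time and is no camera call; for the wrist camera it gives the pose at the moment of the call.
- order.close_job(): hands the job in, once; it reports no verdict.
The state is a dict: "t": time; "qpos": joint angles; "joint_vel": joint speeds; "joint_torque": joint torques, N m; "tcp_pos": TCP position; "eef_rot": TCP orientation; "contact_force": force on the tool from outside, world axes, zero at the start; "moment": the same for the moment, N m; "grip_width": finger opening in m.
Only numpy, scipy, OpenCV 4.12 (cv2) and the standard library are available. Lean on these libraries where they do the work, as an engineer would, in place of code of your own. Each camera call takes 0.05 s, during which the arm holds its last target. There are 200 camera calls.

## Working session

There is one attempt and no reset: what is moved stays moved. The work goes in short steps, Python scripts to look and compute and a tool call to move; the robot and the scene stay as the last step left them, time stands still between calls to the robot, and variables do not carry over. Pictures are saved under pics/ and viewed, on a budget of 10 in all, crops included, one or two more only if the job needs it, and the job is handed in when it is done.

Besides the shell and the picture viewer there is one more tool, called after "Request:" in YAML: its name, and indented under it one key for each argument. carry_out: Moves the arm, as the interface text tells. Its arguments: {"type":"object","properties":{"steps":{"type":"array"},"grip_force":{"type":"number"}},"required":["steps"]}

```bash
ls; mkdir -p pics
python3 - <<'E'
from station import get_obs, vision, order, arm
import cv2,numpy as np
print(get_obs()); print([ (a,getattr(arm,a)) for a in dir(arm) if a[0]!='_'])
for n in("scene","top"):
    p,d=vision.grab_frame(n); np.savez(f'pics/{n}0.npz',p=p,d=d); cv2.imwrite(f'pics/{n}0.png',p[:,:,::-1]); print(vision.camera_model(n))
a=np.hstack([cv2.imread('pics/scene0.png'),cv2.imread('pics/top0.png')])
E
```

```text
pics
{'t': 0.0, 'qpos': array([ 1.16200139e+00,  4.23859509e-01,  1.63070700e+00, -1.78974279e-05,
        1.08857925e+00, -1.89740254e-02]), 'joint_vel': array([-0.00113846, -0.0004123 , -0.00040263, -0.00030112, -0.00084517,
       -0.00110411]), 'joint_torque': array([-7.35563408e-04, -5.57372367e+01, -2.81752163e+01,  6.57477767e-05,
        7.28119339e-03, -2.34907424e-05]), 'tcp_pos': array([0.23726046, 0.57761841, 0.23052735]), 'eef_rot': array([[-6.02813373e-04, -9.24980286e-01,  3.80014614e-01],
       [-1.43142869e-03,  3.80015092e-01,  9.24979179e-01],
       [-9.99998794e-01,  1.36259957e-05, -1.55312150e-03]]), 'contact_force': array([0.14564517, 1.15338804, 0.1438799 ]), 'moment': array([-0.05012317,  0.0168032 ,  0.02893921]), 'grip_width': 0.08549367734475605}
[('IKError', <class 'station.IKError'>), ('tcp_to_grasp', 0.0187)]
{'K': array([[398.99893582,   0.        , 280.40413161],
       [  0.        , 398.99893582, 212.53292762],
       [  0.        ,   0.        ,   1.        ]]), 'rvec': array([ 1.35920943,  2.15382364, -0.96936427]), 'tvec': array([ 0.19769309, -0.32314378,  1.40667105])}
{'K': array([[520.17193553,   0.        , 281.78020972],
       [  0.        , 520.17193553, 208.24288732],
       [  0.        ,   0.        ,   1.        ]]), 'rvec': array([ 2.17952236, -2.12920444,  0.13621534]), 'tvec': array([0.04452981, 0.63450242, 0.93844464])}
```

View pics/top0.png

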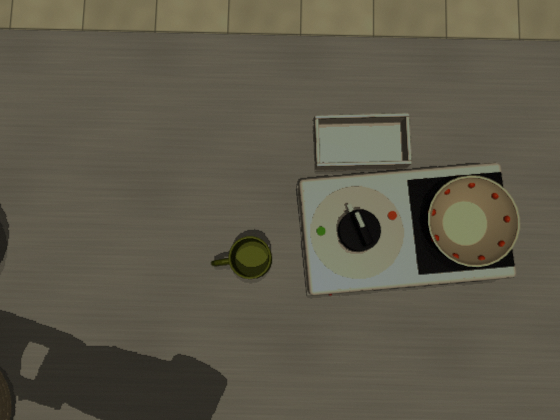

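View pics/scene0.png

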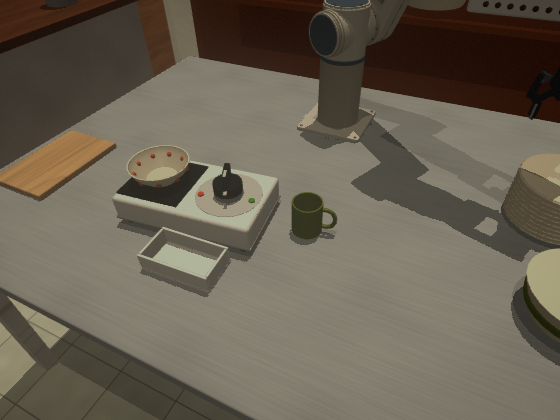

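Top view: selector about (358,230), green mark (321,231), orange mark (392,215), mug (250,257). I need a close crop of the pointer.

```bash
cat > h.py <<'E'
import cv2,numpy as np
from station import get_obs, vision, order, arm
def ray(cm,uv,z):
    "pixels -> world points on the plane at height z"
    R=cv2.Rodrigues(cm['rvec'])[0]; c=-R.T@cm['tvec']
    uv=np.atleast_2d(np.array(uv,float)); d=np.c_[uv,np.ones(len(uv))]@np.linalg.inv(cm['K']).T@R
    return c+d*((z-c[2])/d[:,2])[:,None]
E
python3 - <<'E'
from h import *
p=np.load('pics/top0.npz')['p']; cm=vision.camera_model('top')
R=cv2.Rodrigues(cm['rvec'])[0]; print('cam',-R.T@cm['tvec'])
hsv=cv2.cvtColor(p,cv2.COLOR_RGB2HSV); print(p[231,321],p[215,392],hsv[231,321],hsv[215,392])
def cen(m):
    n,l,s,c=cv2.connectedComponentsWithStats(m.astype(np.uint8)); return [(c[i].round(1).tolist(),s[i].tolist()) for i in range(1,n) if s[i][4]>8]
roi=np.zeros(p.shape[:2],bool); roi[185:280,305:410]=1
g=cen(roi&(hsv[...,0]>40)&(hsv[...,0]<75)&(hsv[...,1]>120)); o=cen(roi&(hsv[...,0]<12)&(hsv[...,1]>120))
print(g,o)
b=cen(roi&(p.max(2)<45)); print(b)
for x in (g,o): print(ray(cm,x[0][0],.089))
c=p[185:280,305:410]; c=cv2.convertScaleAbs(c,alpha=1.3)
cv2.imwrite('pics/crop1.png',cv2.resize(c,None,fx=6,fy=6,interpolation=cv2.INTER_CUBIC)[:,:,::-1])
E
```

```text
cam [0.50839504 0.05625212 1.01174342]
[52 98 17] [126  41  14] [ 47 211  98] [  7 227 126]
[([320.6, 230.5], [317, 226, 8, 10, 59])] [([391.8, 214.9], [388, 211, 9, 9, 66])]
[([408.9, 189.6], [408, 185, 2, 11, 12]), ([358.4, 230.7], [337, 209, 44, 43, 1339])]
[[ 0.58877828 -0.01078178  0.089     ]]
[[ 0.61967543 -0.13748899  0.089     ]]
```

View pics/crop1.png

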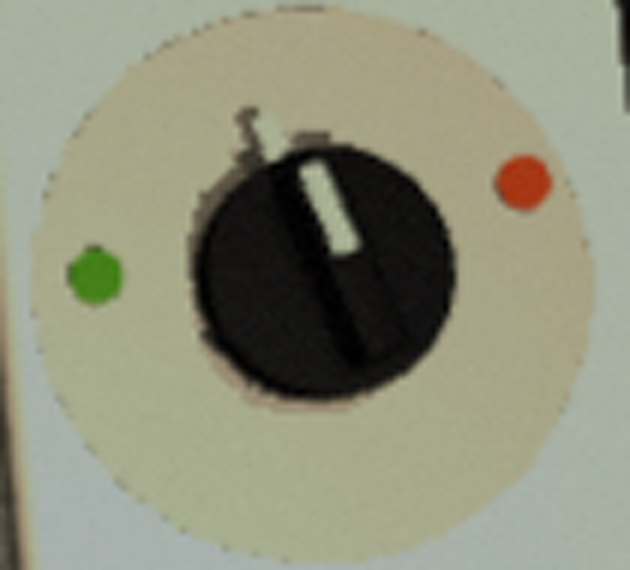

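Crop: pointer at crop (265,135), stripe from (312,162) to (345,250), disc centre about (325,272), green (96,275), orange (523,183). Green is counter-clockwise of the pointer, about 1.1 rad, and that's the shorter way.

Run:
```python
from h import *
f=np.load('pics/top0.npz'); p,d=f['p'],f['d']; cm=vision.camera_model('top')
R=cv2.Rodrigues(cm['rvec'])[0]; cz=1.01174
def Z(u,v):
    pc=np.linalg.inv(cm['K'])@[u,v,1]*d[v,u]; return (R.T@(pc-cm['tvec'])).round(4)
for n,(u,v) in dict(bar=(359,218),bar2=(366,235),disc=(343,232),disc2=(375,225),top=(335,255),ptr=(349,207),mug=(250,237),bowl=(472,180)).items(): print(n,Z(u,v))
# disc centre: circle fit on dark mask
m=np.zeros(p.shape[:2],np.uint8); m[200:260,325:395]=(p.max(2)<45)[200:260,325:395]
m=cv2.morphologyEx(m,cv2.MORPH_CLOSE,np.ones((7,7)))
c=max(cv2.findContours(m,0,2)[0],key=cv2.contourArea); e=cv2.fitEllipse(c); print(e)
zb=Z(359,218)[2]; zd=zb-.036
print('zb',zb,'disc',ray(cm,e[0],zd))
px=lambda u,v:(u/6+305-.5,v/6+185-.5)
tip=ray(cm,px(262,115),zd)[0]; print('ptr mid',tip)
s=ray(cm,[px(312,162),px(345,250)],zb); print('stripe',s)
s2=(s[0]-s[1])[:2];print('stripe ang',np.arctan2(s2[1],s2[0]))
a=ray(cm,e[0],zd)[0]
for n,q in dict(ptr=tip,g=[.58878,-.01078],o=[.61968,-.13749]).items():
    v=np.array(q)[:2]-a[:2]; print(n,np.arctan2(v[1],v[0]),np.hypot(*v))
```

```text
bar [ 0.6043 -0.068   0.1635]
bar2 [ 0.577  -0.0804  0.1588]
disc [ 0.5838 -0.0462  0.1274]
disc2 [ 0.5972 -0.1011  0.1252]
top [ 0.546  -0.0371  0.0866]
ptr [ 0.6273 -0.0565  0.1247]
mug [0.5739 0.1141 0.0942]
bowl [ 0.6785 -0.2671  0.1298]
((358.390869140625, 230.0077667236328), (41.04800796508789, 42.52622604370117), 72.04222106933594)
zb 0.1635 disc [[ 0.58776997 -0.07237685  0.1275    ]]
ptr mid [ 0.63269299 -0.05463173  0.1275    ]
stripe [[ 0.61496145 -0.06389511  0.1635    ]
 [ 0.59098251 -0.07301696  0.1635    ]]
stripe ang 0.3635057262812468
ptr 0.37619867087599046 0.048300799915142634
g 1.5544003623892237 0.06160512705856633
o -1.1151238917511592 0.07251188016985806
```

Request:
carry_out:
  steps:
    - [[0,0,0],[0,-0.5,-0.41],-1]
    - [[0,0,0],[0,-0.5,-0.41],-1]
    - [[0,0,0],[0,-0.5,-0.41],-1]
    - [[0,0,0],[0,-0.5,-0.41],-1]
    - [[0,0,0],[0,-0.5,-0.41],-1]
    - [[0,0,0],[0,-0.5,-0.41],-1]
    - [[0,0,0],[0,-0.5,-0.41],-1]
    - [[0,0,0],[0,-0.5,-0.41],-1]
    - [[0,0,0],[0,-0.5,-0.41],-1]
    - [[0,0,0],[0,-0.5,-0.41],-1]

```text
t: 1.35
tcp_pos: [0.4679, 0.1497, 0.2312]
eef_rot: [[-0.0, -0.925, 0.38], [-0.0, 0.38, 0.925], [-1.0, 0.0, -0.0]]
contact_force: [-0.3, 1.1, 0.8]
grip_width: 0.0856
```

Request:
carry_out:
  steps:
    - [[0.055,0,0],[0,0,0],-1]
    - [[0.055,0,0],[0,0,0],-1]
    - [[0.055,0,0],[0,0,0],-1]
    - [[0.055,0,0],[0,0,0],-1]
    - [[0.055,0,0],[0,0,0],-1]
    - [[0.055,0,0],[0,0,0],-1]
    - [[0.055,0,0],[0,0,0],-1]
    - [[0.055,0,0],[0,0,0],-1]
    - [[0.055,0,0],[0,0,0],-1]
    - [[0.055,0,0],[0,0,0],-1]

```text
t: 2.6
tcp_pos: [0.4672, 0.1511, 0.231]
eef_rot: [[-0.001, 0.525, 0.851], [-0.0, 0.851, -0.525], [-1.0, -0.001, -0.0]]
contact_force: [-0.7, 0.9, 0.8]
grip_width: 0.0856
```

Run:
```python
from h import *
o=get_obs(); cm=vision.camera_model('wrist'); R=cv2.Rodrigues(cm['rvec'])[0]; c=-R.T@cm['tvec']
print(o['t'],o['tcp_pos'],o['eef_rot'].round(4),o['qpos'].round(3)); print(cm['K'][0],'cam',c,'fwd',R[2]); 
print('cam in tool',o['eef_rot'].T@(c-o['tcp_pos']),o['eef_rot'].T@R[2])
P=np.array([.588,-.074,.16])-o['tcp_pos']; print('delta in tool',(o['eef_rot'].T@P).round(4), 'ang',np.arctan2(o['eef_rot'][1,2],o['eef_rot'][0,2]))
```

```text
2.6 [0.46720325 0.15107857 0.2310424 ] [[-7.000e-04  5.250e-01  8.511e-01]
 [-2.000e-04  8.511e-01 -5.250e-01]
 [-1.000e+00 -5.000e-04 -5.000e-04]] [0.289 0.227 1.92  0.    0.996 0.841]
[326.79490642   0.         279.71394325] cam [0.51079363 0.22219437 0.37392383] fwd [-0.17095189 -0.27594264 -0.94584941]
cam in tool [-0.14292436  0.08333797 -0.0003013 ] [ 9.46017134e-01 -3.24116566e-01 -1.85982068e-04]
delta in tool [ 0.071  -0.1281  0.221 ] ang -0.5526758667457867
```

Request:
carry_out:
  steps:
    - [[0.052,0,0],[0,0,0],-1]
    - [[0.052,0,0],[0,0,0],-1]
    - [[0.052,0,0],[0,0,0],-1]
    - [[0.052,0,0],[0,0,0],-1]
    - [[0,0,0],[0,0.083,0.676],-1]
    - [[0,0,0],[0,0.083,0.676],-1]
    - [[0,0,0],[0,0.083,0.676],-1]
    - [[0,0,0],[0,0.083,0.676],-1]
    - [[0,0,0],[0,0.083,0.676],-1]
    - [[0,0,0],[0,0,0],-1]

```text
t: 3.85
tcp_pos: [0.5894, -0.0767, 0.2309]
eef_rot: [[0.0, 0.933, 0.359], [-0.0, 0.359, -0.933], [-1.0, 0.0, 0.001]]
contact_force: [-0.8, 0.2, 0.7]
grip_width: 0.0853
```

Run:
```python
from h import *
o=get_obs(); cm=vision.camera_model('wrist'); p,d=vision.grab_frame('wrist'); np.savez('pics/w1.npz',p=p,d=d,**cm)
cv2.imwrite('pics/w1.png',p[:,:,::-1]); print(o['t'],o['tcp_pos'],o['eef_rot'].round(4),o['contact_force'])
```

```text
3.85 [ 0.58937281 -0.07669143  0.23085837] [[ 3.000e-04  9.335e-01  3.587e-01]
 [-5.000e-04  3.587e-01 -9.335e-01]
 [-1.000e+00  1.000e-04  6.000e-04]] [-0.82793735  0.20427418  0.69089376]
```

View pics/w1.png

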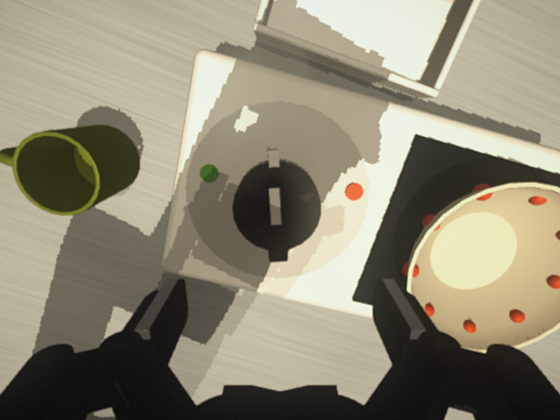

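Wrist view: bar runs vertically at column ~277, stripe (272,188)-(277,224), pointer (273,157), green (209,173), orange (354,191).

Run:
```python
from h import *
f=np.load('pics/w1.npz'); p,d=f['p'],f['d']; cm={k:f[k] for k in('K','rvec','tvec')}
hsv=cv2.cvtColor(p,cv2.COLOR_RGB2HSV); R=cv2.Rodrigues(cm['rvec'])[0]
def Z(u,v):
    pc=np.linalg.inv(cm['K'])@[u,v,1]*d[v,u]; return (R.T@(pc-cm['tvec'])).round(4)
for n,q in dict(stripe=(275,205),barblk=(278,245),disc=(250,210),disc2=(305,210),ptr=(273,156),top=(300,130),g=(209,173),o=(354,191)).items(): print(n,Z(*q))
def big(m,x0,x1,y0,y1):
    k=np.zeros(m.shape,np.uint8); k[y0:y1,x0:x1]=m[y0:y1,x0:x1]
    n,l,s,c=cv2.connectedComponentsWithStats(k); i=1+s[1:,4].argmax(); return (l==i).astype(np.uint8),c[i],s[i]
mg,g,sg=big((hsv[...,0]>40)&(hsv[...,0]<80)&(hsv[...,1]>120),190,230,155,195)
mo,o,so=big((hsv[...,0]<12)&(hsv[...,1]>120),335,375,172,212)
ms,s,ss=big(p.min(2)>90,262,292,182,232)
print(g,sg,o,so,s,ss)
G=ray(cm,g,.089)[0];O=ray(cm,o,.089)[0]
S=np.argwhere(ms)[:,::-1]; SW=ray(cm,S,.161)[:,:2]; vx,vy,x0,y0=cv2.fitLine(SW.astype(np.float32),2,0,.01,.01).ravel()
sc=SW.mean(0); dr=np.array([vx,vy]); dr*=np.sign(dr[0]); pr=(SW-sc)@dr; print('stripe c',sc,'ang',np.arctan2(dr[1],dr[0]),'len',pr.min(),pr.max())
md,dc,sd=big(p.max(2)<75,225,335,150,255)
print('disc',dc,sd)
E_=cv2.fitEllipse(max(cv2.findContours(md,0,2)[0],key=cv2.contourArea)); print(E_,'->',ray(cm,E_[0],.125))
print('G',G,'O',O)
tip=ray(cm,[(272.5,148),(273.5,157)],.125); print('tip',tip)
bt=ray(cm,[(278,261)],.161); print('bar far end',bt)
```

```text
stripe [ 0.6044 -0.0674  0.1623]
barblk [ 0.5768 -0.0801  0.1607]
disc [ 0.5823 -0.0539  0.1252]
disc2 [ 0.5981 -0.095   0.1253]
ptr [ 0.6291 -0.0559  0.124 ]
top [ 0.6524 -0.071   0.0871]
g [ 0.5897 -0.0098  0.0896]
o [ 0.6205 -0.1362  0.0891]
[208.65236052 173.05579399] [200 165  18  17 233] [353.81818182 191.13419913] [345 183  18  17 231] [274.33898305 197.        ] [269 188  11  20 177]
stripe c [ 0.60912958 -0.06513941] ang 0.5091658 len -0.00744848195892063 0.006244748312373302
disc [273.61693102 206.88897086] [ 232  161   83   94 5422]
((273.6453552246094, 206.57083129882812), (79.89543151855469, 91.10741424560547), 2.3114118576049805) -> [[ 0.59174873 -0.07053583  0.125     ]]
G [ 0.58932856 -0.00945009  0.089     ] O [ 0.62034793 -0.13617124  0.089     ]
tip [[ 0.63468597 -0.05341378  0.125     ]
 [ 0.62863598 -0.05649983  0.125     ]]
bar far end [[ 0.56510492 -0.08461585  0.161     ]]
```

Run:
```python
from h import *
f=np.load('pics/w1.npz'); p,d=f['p'],f['d']; cm={k:f[k] for k in('K','rvec','tvec')}; R=cv2.Rodrigues(cm['rvec'])[0]
v,u=np.mgrid[150:270,225:335]; dd=d[150:270,225:335]
W=((np.stack([u,v,np.ones_like(u)],-1)@np.linalg.inv(cm['K']).T)*dd[...,None]-cm['tvec'])@R
W=W[dd>0]; 
def fit(lo,hi):
    Q=W[(W[:,2]>lo)&(W[:,2]<hi)]; r=cv2.minAreaRect(Q[:,:2].astype(np.float32)*1000); e=np.array(r[1]).argmax(); b=cv2.boxPoints(r)
    k=max([b[1]-b[0],b[2]-b[1]],key=np.linalg.norm); print(len(Q),np.median(Q[:,2]),r[0],r[1],'ang',np.arctan2(k[1],k[0])%np.pi, 'mean',Q.mean(0))
fit(.157,.17); fit(.118,.132)
```

```text
1484 0.16092919284169455 (589.5677490234375, -73.5677261352539) (55.730926513671875, 14.010680198669434) ang 0.41727182 mean [ 0.59113291 -0.07296251  0.1608791 ]
4708 0.12486105866374085 (589.8715209960938, -72.90486145019531) (72.65910339355469, 71.25969696044922) ang 1.1772718 mean [ 0.59402343 -0.07208638  0.12482752]
```

Depth fit: axis at (0.5896,-0.0733), bar top z 0.161, bar angle about 0.41. Green is at 1.575 rad, orange at -1.12.

Request:
carry_out:
  steps:
    - [[-0.0137,0,0],[0,0,0],-1]
    - [[0,0,0],[0,0.02,-0.038],-1]
    - [[0,0,0],[0.325,0,0],-1]
    - [[0,0,0],[0.325,0,0],-1]
    - [[0,0,0],[0.325,0,0],-1]
    - [[0,0,0],[0.2,0,0],-1]
    - [[0,0,0],[0.12,0,0],-1]
    - [[0,0,0],[0,0,0],-1]

```text
t: 4.9
tcp_pos: [0.5883, -0.0704, 0.1339]
eef_rot: [[-0.001, 0.916, 0.402], [0.0, 0.402, -0.916], [-1.0, -0.001, -0.0]]
contact_force: [-0.7, -0.7, 0.1]
grip_width: 0.0854
```

Request:
carry_out:
  steps:
    - [[0,0,0],[0,0,0],1]
    - [[0,0,0],[0,0,0],1]
    - [[0,0,0],[0,0,0],1]
    - [[0,0,0],[0,0,0],1]
    - [[0,0,0],[0,0,0],1]
    - [[0,0,0],[0,0,0],1]
    - [[0,0,0],[0,0,0],1]
    - [[0,0,0],[0,0,0],1]
  grip_force: 50

```text
t: 5.9
tcp_pos: [0.5896, -0.0725, 0.1349]
eef_rot: [[0.003, 0.916, 0.402], [-0.003, 0.402, -0.916], [-1.0, 0.001, 0.004]]
contact_force: [1.8, -9.0, 1.2]
grip_width: 0.013
```

```bash
cat > st.py <<'E'
from h import *
o=get_obs(); r=o['eef_rot']; print('t',round(o['t'],2),'tcp',(o['tcp_pos']*1000).round(2),'bar ang',round(np.arctan2(r[1,1],r[0,1]),4),'tilt',r[2,1:].round(4),'F',o['contact_force'].round(2),'M',o['moment'].round(3),'w',round(o['grip_width'],4))
E
python3 st.py
```

```text
t 5.9 tcp [589.64 -72.54 134.89] bar ang 0.414 tilt [0.0013 0.0037] F [ 1.76 -8.99  1.19] M [-1.46  -0.188  0.104] w 0.013
```

Request:
carry_out:
  steps:
    - [[0,0,0],[0,0,0.016],1]
    - [[0,0,0],[0,0,0.016],1]
    - [[0,0,0],[0,0,0],1]
    - [[0,0,0],[0,0,0],1]

```text
t: 6.4
tcp_pos: [0.5898, -0.0729, 0.1344]
eef_rot: [[0.001, 0.916, 0.402], [-0.0, 0.402, -0.916], [-1.0, 0.0, 0.001]]
contact_force: [0.2, -2.5, 4.0]
grip_width: 0.0126
```

```bash
python3 st.py
```

```text
t 6.4 tcp [589.75 -72.94 134.41] bar ang 0.4138 tilt [0.0004 0.0006] F [ 0.24 -2.46  3.96] M [-0.329 -0.039  0.079] w 0.0126
```

Request:
carry_out:
  steps:
    - [[0,0,0],[-0.006,0,0.008],1]
    - [[-0.018,0,0],[0,0,0],1]
    - [[-0.036,0,0],[0,0,0],1]
    - [[-0.036,0,0],[0,0,0],1]
    - [[0,0,0],[0,0,0],1]

```text
t: 7.02
tcp_pos: [0.5896, -0.0731, 0.1345]
eef_rot: [[-0.0, 0.768, 0.641], [0.0, 0.641, -0.768], [-1.0, -0.0, -0.001]]
contact_force: [0.5, -0.7, 1.4]
grip_width: 0.0131
```

```bash
python3 st.py
```

```text
t 7.03 tcp [589.58 -73.13 134.45] bar ang 0.6953 tilt [-0.0001 -0.0005] F [ 0.53 -0.74  1.41] M [0.143 0.005 0.114] w 0.0131
```

Request:
carry_out:
  steps:
    - [[-0.034,0,0],[0,0,0],1]
    - [[-0.034,0,0],[0,0,0],1]
    - [[-0.034,0,0],[0,0,0],1]
    - [[-0.034,0,0],[0,0,0],1]
    - [[-0.034,0,0],[0,0,0],1]
    - [[-0.015,0,0],[0,0,0],1]
    - [[0,0,0],[0,0,0],1]
    - [[0,0,0],[0,0,0],1]

```text
t: 8.02
tcp_pos: [0.5893, -0.0733, 0.1344]
eef_rot: [[-0.001, 0.291, 0.957], [0.0, 0.957, -0.291], [-1.0, -0.0, -0.001]]
contact_force: [-0.9, -1.9, 1.8]
grip_width: 0.013
```

```bash
python3 st.py
python3 - <<'E'
from h import *
p,d=vision.grab_frame('wrist'); cv2.imwrite('pics/w2.png',p[:,:,::-1])
E
```

```text
t 8.03 tcp [589.34 -73.32 134.42] bar ang 1.2757 tilt [-0.0002 -0.0009] F [-0.87 -1.91  1.82] M [-0.219  0.361 -0.026] w 0.013
```

View pics/w2.png

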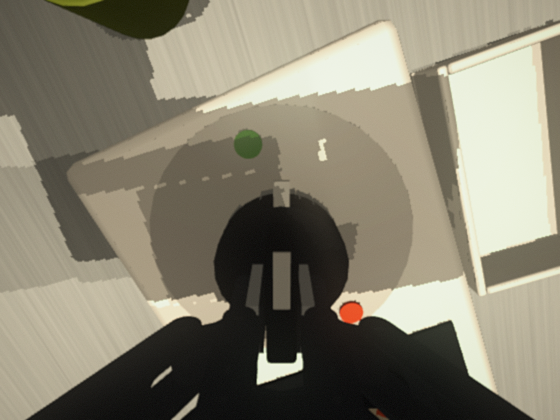

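The view shows the bar held with the pointer (282,190) turned along with it. Green (248,143) is still about 0.3 rad counter-clockwise. Now feeling downwards.

Request:
carry_out:
  steps:
    - [[0,0,0],[0.006,0,0],1]
    - [[0,0,0],[0.006,0,0],1]
    - [[0,0,0],[0,0,0],1]

```text
t: 8.45
tcp_pos: [0.5896, -0.0735, 0.134]
eef_rot: [[-0.0, 0.29, 0.957], [-0.0, 0.957, -0.29], [-1.0, -0.0, -0.0]]
contact_force: [-2.0, -1.7, 5.0]
grip_width: 0.0133
```

Request:
carry_out:
  steps:
    - [[0,0,0],[0.006,0,0],1]
    - [[0,0,0],[0.006,0,0],1]
    - [[0,0,0],[0,0,0],1]

```text
t: 8.82
tcp_pos: [0.5897, -0.0735, 0.1337]
eef_rot: [[0.0, 0.29, 0.957], [-0.0, 0.957, -0.29], [-1.0, -0.0, 0.0]]
contact_force: [-4.4, -3.0, 11.2]
grip_width: 0.0133
```

```bash
python3 st.py
```

```text
t 8.82 tcp [589.68 -73.53 133.72] bar ang 1.277 tilt [-0.0001  0.0001] F [-4.41 -3.05 11.2 ] M [-0.172  0.917 -0.06 ] w 0.0133
```

Request:
carry_out:
  steps:
    - [[-0.0055,0,0],[0,0,-0.005],1]
    - [[-0.0055,0,0],[0,0,-0.005],1]
    - [[0,0,0],[0,0,0],1]

```text
t: 9.2
tcp_pos: [0.5896, -0.0735, 0.1337]
eef_rot: [[0.001, 0.256, 0.967], [-0.0, 0.967, -0.256], [-1.0, -0.0, 0.002]]
contact_force: [-1.1, -3.0, 8.2]
grip_width: 0.0131
```

Request:
carry_out:
  steps:
    - [[-0.0055,0,0],[0,0,0],1]
    - [[-0.0055,0,0],[0,0,0],1]
    - [[0,0,0],[0,0,0],1]

```text
t: 9.57
tcp_pos: [0.5896, -0.0735, 0.1338]
eef_rot: [[0.001, 0.223, 0.975], [-0.0, 0.975, -0.223], [-1.0, -0.0, 0.002]]
contact_force: [-1.3, -2.4, 7.9]
grip_width: 0.0132
```

```bash
python3 st.py
```

```text
t 9.57 tcp [589.58 -73.55 133.76] bar ang 1.346 tilt [-0.0001  0.0015] F [-1.32 -2.36  7.94] M [-0.344  0.533 -0.101] w 0.0132
```

Request:
carry_out:
  steps:
    - [[-0.0055,0,0],[0.004,0,0],1]
    - [[-0.0055,0,0],[0,0,0],1]
    - [[0,0,0],[0,0,0],1]

```text
t: 9.95
tcp_pos: [0.5895, -0.0736, 0.1337]
eef_rot: [[0.001, 0.189, 0.982], [-0.001, 0.982, -0.189], [-1.0, -0.0, 0.002]]
contact_force: [-2.0, -2.2, 10.3]
grip_width: 0.0129
```

Request:
carry_out:
  steps:
    - [[-0.0055,0,0],[0,0,0],1]
    - [[-0.0055,0,0],[0,0,0],1]
    - [[0,0,0],[0,0,0],1]

```text
t: 10.32
tcp_pos: [0.5896, -0.0736, 0.1337]
eef_rot: [[0.001, 0.155, 0.988], [-0.0, 0.988, -0.155], [-1.0, -0.0, 0.001]]
contact_force: [-3.2, -2.8, 10.6]
grip_width: 0.0128
```

```bash
python3 st.py
```

```text
t 10.32 tcp [589.56 -73.58 133.71] bar ang 1.4152 tilt [-0.0003  0.0015] F [-3.16 -2.84 10.6 ] M [-0.325  0.667 -0.05 ] w 0.0128
```

Request:
carry_out:
  steps:
    - [[-0.0055,0,0],[0,0,0],1]
    - [[-0.0055,0,0],[0,0,0],1]
    - [[0,0,0],[0,0,0],1]

```text
t: 10.7
tcp_pos: [0.5896, -0.0736, 0.1337]
eef_rot: [[0.001, 0.121, 0.993], [-0.001, 0.993, -0.121], [-1.0, -0.0, 0.001]]
contact_force: [-3.6, -2.8, 11.2]
grip_width: 0.0131
```

Request:
carry_out:
  steps:
    - [[-0.0055,0,0],[0,0,0],1]
    - [[-0.0055,0,0],[0,0,0],1]
    - [[0,0,0],[0,0,0],1]

```text
t: 11.08
tcp_pos: [0.5896, -0.0736, 0.1337]
eef_rot: [[0.001, 0.086, 0.996], [-0.001, 0.996, -0.086], [-1.0, -0.0, 0.001]]
contact_force: [-3.3, -2.3, 10.9]
grip_width: 0.0131
```

```bash
python3 st.py
```

```text
t 11.07 tcp [589.55 -73.59 133.73] bar ang 1.4844 tilt [-0.0004  0.0015] F [-3.26 -2.32 10.9 ] M [-0.356  0.76  -0.071] w 0.0131
```

Request:
carry_out:
  steps:
    - [[-0.0055,0,0],[0,0,0],1]
    - [[-0.0055,0,0],[0,0,0],1]
    - [[0,0,0],[0,0,0],1]

```text
t: 11.45
tcp_pos: [0.5895, -0.0736, 0.1337]
eef_rot: [[0.001, 0.052, 0.999], [-0.001, 0.999, -0.052], [-1.0, -0.001, 0.001]]
contact_force: [-2.4, -3.2, 10.2]
grip_width: 0.013
```

Request:
carry_out:
  steps:
    - [[-0.0055,0,0],[0,0,0],1]
    - [[-0.0055,0,0],[0,0,0],1]
    - [[0,0,0],[0,0,0],1]

```text
t: 11.82
tcp_pos: [0.5896, -0.0736, 0.1337]
eef_rot: [[0.001, 0.017, 1.0], [-0.001, 1.0, -0.017], [-1.0, -0.001, 0.001]]
contact_force: [-2.2, -2.9, 11.1]
grip_width: 0.0127
```

```bash
python3 st.py
```

```text
t 11.82 tcp [589.57 -73.64 133.73] bar ang 1.5534 tilt [-0.0006  0.0015] F [-2.22 -2.88 11.13] M [-0.365  0.716 -0.144] w 0.0127
```

Request:
carry_out:
  steps:
    - [[-0.0055,0,0],[0,0,0],1]
    - [[-0.0055,0,0],[0,0,0],1]
    - [[0,0,0],[0,0,0],1]

```text
t: 12.2
tcp_pos: [0.5896, -0.0736, 0.1337]
eef_rot: [[0.001, -0.017, 1.0], [-0.001, 1.0, 0.017], [-1.0, -0.001, 0.001]]
contact_force: [-2.7, -2.9, 11.2]
grip_width: 0.0132
```

Request:
carry_out:
  steps:
    - [[-0.0055,0,0],[0,0,0],1]
    - [[-0.0055,0,0],[0,0,0],1]
    - [[0,0,0],[0,0,0],1]

```text
t: 12.58
tcp_pos: [0.5896, -0.0736, 0.1337]
eef_rot: [[0.001, -0.052, 0.999], [-0.001, 0.999, 0.052], [-1.0, -0.001, 0.001]]
contact_force: [-2.8, -3.5, 10.5]
grip_width: 0.0133
```

```bash
python3 st.py
```

```text
t 12.57 tcp [589.59 -73.64 133.7 ] bar ang 1.6225 tilt [-0.0007  0.0014] F [-2.85 -3.45 10.54] M [-0.422  0.766 -0.093] w 0.0133
```

Request:
carry_out:
  steps:
    - [[-0.0055,0,0],[0,0,0],1]
    - [[-0.0055,0,0],[0,0,0],1]
    - [[0,0,0],[0,0,0],1]

```text
t: 12.95
tcp_pos: [0.5895, -0.0736, 0.1335]
eef_rot: [[0.001, -0.087, 0.996], [-0.001, 0.996, 0.087], [-1.0, -0.001, 0.001]]
contact_force: [-2.4, -2.1, 9.6]
grip_width: 0.0134
```

Request:
carry_out:
  steps:
    - [[-0.0055,0,0],[0,0,0],1]
    - [[-0.0055,0,0],[0,0,0],1]
    - [[0,0,0],[0,0,0],1]

```text
t: 13.32
tcp_pos: [0.5895, -0.0736, 0.1331]
eef_rot: [[0.001, -0.121, 0.993], [-0.001, 0.993, 0.121], [-1.0, -0.001, 0.001]]
contact_force: [-1.2, -2.9, 5.9]
grip_width: 0.013
```

```bash
python3 st.py
```

```text
t 13.32 tcp [589.47 -73.58 133.14] bar ang 1.6919 tilt [-0.0008  0.0011] F [-1.25 -2.86  5.87] M [-0.535  0.454 -0.048] w 0.013
```

Force has fallen and z is dropping, so the notch's edge is here. Turning a little further in.

Request:
carry_out:
  steps:
    - [[-0.0055,0,0],[0,0,0],1]
    - [[-0.005,0,0],[0,0,0],1]
    - [[0,0,0],[0,0,0],1]

```text
t: 13.7
tcp_pos: [0.5894, -0.0735, 0.1327]
eef_rot: [[0.001, -0.154, 0.988], [-0.0, 0.988, 0.154], [-1.0, -0.001, 0.001]]
contact_force: [1.8, -4.2, 3.6]
grip_width: 0.0129
```

```bash
python3 st.py
```

```text
t 13.7 tcp [589.42 -73.5  132.71] bar ang 1.7251 tilt [-0.0006  0.0009] F [ 1.77 -4.2   3.61] M [-0.781  0.019 -0.053] w 0.0129
```

Request:
carry_out:
  steps:
    - [[0,0,0],[0.008,0,0],1]
    - [[0,0,0],[0.008,0,0],1]
    - [[0,0,0],[0,0,0],1]

```text
t: 14.08
tcp_pos: [0.5894, -0.0735, 0.1317]
eef_rot: [[0.001, -0.154, 0.988], [-0.001, 0.988, 0.154], [-1.0, -0.001, 0.001]]
contact_force: [-1.3, -5.0, 5.7]
grip_width: 0.0132
```

```bash
python3 st.py
```

```text
t 14.07 tcp [589.4  -73.52 131.68] bar ang 1.7251 tilt [-0.0007  0.0008] F [-1.31 -5.    5.75] M [-0.946  0.2    0.058] w 0.0132
```

Request:
carry_out:
  steps:
    - [[0,0,0],[0.01,-0.012,0],1]
    - [[0,0,0],[0.01,0,0],1]
    - [[0,0,0],[0,0,0],1]

```text
t: 14.45
tcp_pos: [0.5892, -0.0737, 0.13]
eef_rot: [[0.0, -0.154, 0.988], [0.0, 0.988, 0.154], [-1.0, 0.0, 0.0]]
contact_force: [-0.3, -1.8, 3.5]
grip_width: 0.0129
```

```bash
python3 st.py
```

```text
t 14.45 tcp [589.24 -73.68 129.99] bar ang 1.7255 tilt [0.0003 0.0003] F [-0.26 -1.84  3.52] M [-0.223  0.051  0.324] w 0.0129
```

Request:
carry_out:
  steps:
    - [[-0.004,0,0],[0,0,0],1]
    - [[0,0,0],[0,0,0],1]

```text
t: 14.7
tcp_pos: [0.5893, -0.0738, 0.1298]
eef_rot: [[0.0, -0.166, 0.986], [0.0, 0.986, 0.166], [-1.0, 0.0, 0.0]]
contact_force: [0.6, 0.3, 3.1]
grip_width: 0.0133
```

```bash
python3 st.py
```

```text
t 14.7 tcp [589.29 -73.76 129.82] bar ang 1.738 tilt [0.0003 0.0003] F [0.55 0.27 3.09] M [-0.011 -0.078  0.21 ] w 0.0133
```

Request:
carry_out:
  steps:
    - [[-0.004,0,0],[0,0,0],1]
    - [[0,0,0],[0,0,0],1]

```text
t: 14.95
tcp_pos: [0.5893, -0.0738, 0.1298]
eef_rot: [[0.0, -0.178, 0.984], [0.0, 0.984, 0.178], [-1.0, 0.0, 0.0]]
contact_force: [2.7, 1.7, 3.4]
grip_width: 0.0135
```

Request:
carry_out:
  steps:
    - [[0,0,0],[0.01,0,0],1]
    - [[0,0,0],[0.01,0,0],1]
    - [[0,0,0],[0,0,0],1]

```text
t: 15.32
tcp_pos: [0.5893, -0.0738, 0.1285]
eef_rot: [[0.0, -0.178, 0.984], [0.0, 0.984, 0.178], [-1.0, 0.0, 0.0]]
contact_force: [1.1, 2.0, 5.0]
grip_width: 0.0132
```

```bash
python3 st.py
```

```text
t 15.32 tcp [589.33 -73.85 128.54] bar ang 1.7501 tilt [0.0002 0.0005] F [1.12 1.96 5.  ] M [ 0.348 -0.124  0.102] w 0.0132
```

Smooth, about 5 N. I'll keep going down in small steps.

Request:
carry_out:
  steps:
    - [[0,0,0],[0.01,0,0],1]
    - [[0,0,0],[0.01,0,0],1]
    - [[0,0,0],[0,0,0],1]

```text
t: 15.7
tcp_pos: [0.5893, -0.0739, 0.1271]
eef_rot: [[0.0, -0.178, 0.984], [0.0, 0.984, 0.178], [-1.0, 0.0, 0.0]]
contact_force: [0.8, 2.5, 5.3]
grip_width: 0.0131
```

Request:
carry_out:
  steps:
    - [[0,0,0],[0.008,0,0],1]
    - [[0,0,0],[0,0,0],1]

```text
t: 15.95
tcp_pos: [0.5894, -0.0739, 0.1269]
eef_rot: [[0.0, -0.179, 0.984], [0.0, 0.984, 0.179], [-1.0, 0.0, 0.0]]
contact_force: [-0.8, 2.4, 8.9]
grip_width: 0.0132
```

```bash
python3 st.py
```

```text
t 15.95 tcp [589.35 -73.86 126.86] bar ang 1.7503 tilt [0.0002 0.0005] F [-0.83  2.42  8.89] M [0.403 0.155 0.204] w 0.0132
```

Request:
carry_out:
  steps:
    - [[0,0,0],[0.008,0,0],1]
    - [[0,0,0],[0,0,0],1]
    - [[0,0,0],[0,0,0],1]

```text
t: 16.32
tcp_pos: [0.5894, -0.0739, 0.1268]
eef_rot: [[0.001, -0.179, 0.984], [0.0, 0.984, 0.179], [-1.0, 0.0, 0.001]]
contact_force: [-2.6, 2.2, 13.5]
grip_width: 0.013
```

```bash
python3 st.py
```

```text
t 16.32 tcp [589.37 -73.89 126.78] bar ang 1.7504 tilt [0.0001 0.0006] F [-2.58  2.22 13.53] M [0.474 0.443 0.205] w 0.013
```

Bottomed out firmly. Unload, let go and lift.

Request:
carry_out:
  steps:
    - [[0,0,0],[-0.008,0,0],1]
    - [[0,0,0],[-0.008,0,0],1]
    - [[0,0,0],[0,0,0],1]
    - [[0,0,0],[0,0,0],0.5]
    - [[0,0,0],[0,0,0],0]
    - [[0,0,0],[0,0,0],-1]
    - [[0,0,0],[0,0,0],-1]
    - [[0,0,0],[0,0,0],-1]
    - [[0,0,0],[0,0,0],-1]
    - [[0,0,0],[0,0,0],-1]

```text
t: 17.58
tcp_pos: [0.5891, -0.0741, 0.1269]
eef_rot: [[0.0, -0.179, 0.984], [-0.0, 0.984, 0.179], [-1.0, -0.0, 0.0]]
contact_force: [0.5, -0.9, 0.2]
grip_width: 0.0858
```

```bash
python3 st.py
```

```text
t 17.57 tcp [589.13 -74.05 126.87] bar ang 1.7503 tilt [-0.  0.] F [ 0.47 -0.93  0.15] M [-0.04   0.072 -0.039] w 0.0858
```

Request:
carry_out:
  steps:
    - [[0,0,0],[-0.2,0,0],-1]
    - [[0,0,0],[-0.3,0,0],-1]
    - [[0,0,0],[-0.4,0,0],-1]
    - [[0,0,0],[-0.4,0,0],-1]
    - [[0,0,0],[-0.1,0,0],-1]
    - [[0,0,0],[0,0,0],-1]
    - [[0,0,0],[0,0,0],-1]

```text
t: 18.45
tcp_pos: [0.5883, -0.074, 0.2307]
eef_rot: [[-0.002, -0.178, 0.984], [0.0, 0.984, 0.178], [-1.0, 0.001, -0.002]]
contact_force: [1.1, 0.9, -0.6]
grip_width: 0.0857
```

```bash
python3 st.py
python3 - <<'E'
from h import *
cm=vision.camera_model('wrist'); p,d=vision.grab_frame('wrist'); cv2.imwrite('pics/w3.png',p[:,:,::-1]); R=cv2.Rodrigues(cm['rvec'])[0]
v,u=np.mgrid[120:300,190:370]; dd=d[120:300,190:370]
W=((np.stack([u,v,np.ones_like(u)],-1)@np.linalg.inv(cm['K']).T)*dd[...,None]-cm['tvec'])@R; W=W[dd>0]
W=W[np.hypot(W[:,0]-.5896,W[:,1]+.0735)<.045]
for lo,hi in((.145,.17),(.110,.132)):
    Q=W[(W[:,2]>lo)&(W[:,2]<hi)]; r=cv2.minAreaRect(Q[:,:2].astype(np.float32)*1000); print(len(Q),np.median(Q[:,2]),r)
E
```

```text
t 18.45 tcp [588.35 -73.96 230.68] bar ang 1.7503 tilt [ 0.0006 -0.0019] F [ 1.08  0.93 -0.57] M [ 0.037  0.036 -0.003] w 0.0857
1421 0.15286367991835398 ((589.078369140625, -73.37366485595703), (13.734697341918945, 55.48298263549805), 10.873124122619629)
4437 0.11683916629736697 ((589.337158203125, -73.89273834228516), (71.51617431640625, 71.52676391601562), 53.5330924987793)
```

View pics/w3.png

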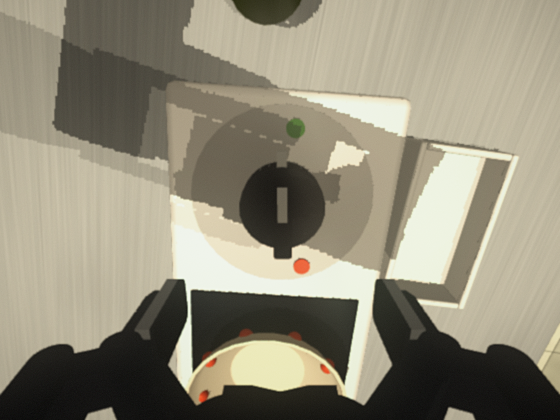

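The bar top fell 8.07 mm and the disc 8.02 mm, so the selector is fully home. The view shows the pointer (282,157) beside green (295,128) and the gripper clear of everything. Handing in.

```bash
python3 -c "
from station import order; print(order.close_job())"
```

```text
the job is handed in; nothing more can be done
None
```

The plate warmer is set to the green mark: the selector is down in the notch and the gripper has let go. I handed the job in at about 18.5 s.

- **Turning:** I pinched the bar and turned the selector counter-clockwise from 0.41 to 1.75 rad. That is the shorter way and goes nowhere near the orange mark.
- **Finding the notch:** I swept from about 0.3 rad before the mark with 8–11 N of downward push. The force fell away about 0.1 rad past the mark, and I seated the selector about 0.18 rad past it.
- **Pushing down:** It went down at 3–6 N. At one point the notch pressed sideways, by my estimate at up to about 11 N, so I turned a little further and the sideways load dropped. At the bottom I pressed to 13.5 N to confirm it had stopped.

**Last checks:** depth readings before and after show the bar top 8.07 mm lower and the disc 8.02 mm lower, so it is fully home. The gripper is open and raised, about 70 mm or more above the selector, with contact force near zero. The bowl, mug and oven dish were never approached, but I did not measure their positions again.

One reading disagreed: the distances from the axis to the marks came out as 64 and 70 mm instead of 65–71 mm, which is within the 2 mm calibration error.

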